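# Latch the instrument case

### The job

Two instrument cases stand on the lab bench; one is latched, the other's latch is still undone with its lever up and its lid slightly ajar. Swing that latch's wire loop forward so that it drops over the keeper on the lid, then press the lever back down flat, so that the loop stays hooked and holds the lid shut.

Things in the scene. Friction and masses are not known exactly. Their poses are not given: they have to be found in the camera images.
- latch (a point): Middle of the lever's pivot pin on the undone grey case (180 wide in y, 157 deep in x, 150 mm high, fixed). z up; x points level across the case top to the keeper; y along the pin. The flat top is 14 mm below, from x -83 to the seam at +12 mm; then comes the 62 mm deep lid. The other case (lever flat) looks alike and is not listed.
- lever (a joint): Lever angle, rad: 0 flat (pointing to -x of latch), 1.57 upright, 1.95 stop, leaning to the keeper. Starts 1.75 to 1.92, held by friction. Steel plate 30 mm wide, reaching 60 mm from its pin; flat, its top is 5 mm above the pin (turned-up tip 8). Push its keeper side towards -x, then down from above: under 5 N, over centre near 0.2.
- loop_bar (a point): Middle of the wire loop's crossbar (5 mm thick, 42 mm along y). The loop's side wires straddle the lever, on a pin 22 mm up the raised lever; the bar is 64 mm from it. Starts up to 27 mm behind (-x) upright, 20 to 30 mm above the lever's tip. Turns easily; pushed to +x past upright by 30 degrees it falls beyond the keeper, 57 to 62 mm in x from latch.
- keeper (a point): Middle of the top of the keeper, a steel hook on the lid, 30 mm wide (y), 14 mm high, 12 mm long in x at the top, its lip overhanging to +x; the bar drops beyond it and is drawn back under the lip. Its axes are the latch's. The lid hinges at its foot: ajar (gasket spring) this point is 46 mm in x from latch, shut 39.5 mm; 18 N hold it shut.

How it is judged:
By the outcome, as a careful person would: the job done as asked, in the order asked, and still so for the second after the job is handed in, with the robot touching nothing.
It also fails if it takes over 35 s, if anything falls off the work surface, if the arm or the gripper's body presses on something with over 40 N, if the wrist force passes 120 N, or if a joint passes its speed limit or range.

### The arm

A 7-joint arm with a two-finger parallel gripper is mounted at the origin on the work surface. World frame = base frame: x ahead of the robot, y to its left, z up, the work surface at z = 0. Lengths are in mm, angles in rad, forces in N, time in s.
With the tool pointing down it reaches from about 400 to 875 mm from the base axis. Payload 4.4 kg.
Tool frame: the origin (TCP) lies at the very end of the fingers, on their centre line; the grasp point (between the pads) lies 19 mm behind it; z points along the fingers, y is the direction in which the jaws open and shut (so a half turn about z gives the same grasp; the last joint's range is limited). The gripper opens to 85 mm and grips with 20 to 120 N. Pads are 22 mm wide; open, the fingers measure 114 mm over their backs; the gripper's body (76 mm by 85 mm) begins 54 mm behind the grasp point. The pads swing forward as they close: fully open they stand 13 mm farther back than shut.
Start: joints at [-1.407, 0.628, 0.038, 1.517, -0.027, 0.996, -0.02], TCP at [148.033, 632.933, 231.313] pointing down, gripper open.
Joint ranges: [-3.06, 3.06], [-0.37, 2.12], [-1.25, 1.32], [0.18, 2.47], [-1.1, 4.24], [0.23, 1.98], [-2.94, 2.94]. Speed limits (rad/s): [2.57, 2.57, 3.14, 3.14, 3.14, 3.14, 3.14].

### API

Orientations are given as [roll, pitch, yaw] about the fixed x, y, z axes, in that order (R = Rz(yaw) Ry(pitch) Rx(roll)).
In Python, from cell import ctrl gives the robot as it stands. The module is installed in compiled form; this text tells all that it offers.
- The arm moves only by the shell command python3 -m jog 'ROWS'. ROWS is text: rows parted by semicolons, each of 7 numbers parted by spaces: the shift along the tool's x, y, z in mm, then the turn, a rotation vector about the tool's x, y, z in degrees, then the opening, from -1 (shut) to 1 (fully open). In form: x y z wx wy wz claw; .... A call has 1 to 8 rows; each row is the pose to reach, as a shift and turn from the pose commanded when the call began, along the tool's axes at that moment; what a row does not reach only later rows make up. A row lasts 1/8 s, in which the tool goes at most 62.5 mm and 10.7 degrees, less where a joint would pass 70% of its speed; a pose out of reach is approached as far as the arm can. A call with a gripper value outside its range is refused whole. The fingers move at their own pace and stop on an object; the grip force is fixed at half the most. Time passes only in rows, so rows that repeat a pose let the fingers close. It gives the time, the measured TCP pose, the force and the opening at its end, in the units of the state.
- ctrl.read_state(): the state, without advancing time (a new reading comes with each control period).
- ctrl.get_image(name): name is "scene" or "top" or "wrist"; returns a dict with "image" (480x640x3 uint8, red, green, blue), "z_map" (480x640 float32, mm along the optical axis (not along the pixel's ray), 0 where there is no reading), "vertical_fov" (degrees; the focal length in pixels is half the picture's height over the tangent of half this angle, whatever the lens; pixels are square), "cx", "cy" (the principal point, pixels), "k1" (the pictures are not rectified: a ray, as slopes to the right and down, at radius r is drawn at 1 + k1 r^2 times it, then the intrinsics apply), "extrinsics" (4x4, takes a point from world to camera coordinates); the wrist camera has in their place "hand_eye" (4x4, takes a point from camera to tool coordinates, whose origin is the TCP and whose axes are the flange's). Camera axes: x right, y down, z forward; pixel columns grow to the right and rows downward; lengths in mm; the calibration is good to about 2 mm. A picture is of the moment at which its call begins: read the wrist's pose just before it.
- ctrl.finish_job(): hands the job in, once; it reports no verdict.
The state is a dict: "clock": time; "qpos": joint angles; "qd": joint speeds; "tau": joint torques, N m; "eef_pos": TCP position; "tool_rot": TCP orientation; "force": force on the tool from outside, world axes, zero at the start; "torque": the same for the moment, N m; "width": finger opening in mm.
Only numpy, scipy, OpenCV 4.12 (cv2) and the standard library are available. Lean on these libraries where they do the work, as an engineer would, in place of code of your own. Each camera call takes 0.05 s, during which the arm holds its last target.

## Working session

There is one attempt and no reset: what is moved stays moved. The work goes in short steps, Python scripts to look and compute and a shell command to move; the robot and the scene stay as the last step left them, time stands still between calls to the robot, and variables do not carry over. Pictures are saved under pics/ and viewed, and the job is handed in when it is done.

```bash
ls; mkdir -p pics
cat > h.py <<'E'
import numpy as np,cv2,pickle
from cell import ctrl
def shot(n,tag):
    s=ctrl.read_state(); d=ctrl.get_image(n)
    pickle.dump((s,d),open(f'{n}_{tag}.pkl','wb'))
    cv2.imwrite(f'pics/{n}_{tag}.png',d['image'][:,:,::-1]); return s,d
E
python3 - <<'E'
from h import *
print(ctrl.read_state())
for n in ['scene','top','wrist']:
    s,d=shot(n,'0'); print({k:(v if np.size(v)<20 else np.shape(v)) for k,v in d.items()})
E
```

```text
pics
{'clock': 0.0, 'qpos': array([-1.40679376,  0.62934573,  0.03846095,  1.51834521, -0.02697826,
        0.99630198, -0.01999383]), 'qd': array([ 8.52264869e-04, -5.53306656e-04, -1.97495827e-03,  6.65162340e-05,
        1.32942511e-03,  2.11467363e-05, -1.33412555e-03]), 'tau': array([-5.01389786e-04, -5.63403547e+01,  1.22601572e+00, -1.93440610e+01,
        1.09608166e-02,  1.06366063e-02, -8.04830592e-06]), 'eef_pos': array([147.9090284 , 632.31773897, 230.39698986]), 'tool_rot': array([-3.13971164e+00,  5.37777179e-05,  2.91179328e+00]), 'force': array([ 0.23804887, -0.6637098 , -0.0700667 ]), 'torque': array([ 0.01159443,  0.0242132 , -0.02672377]), 'width': 85.38194498704664}
{'image': (480, 640, 3), 'z_map': (480, 640), 'vertical_fov': 57.80359370574192, 'cx': 320.21843930771837, 'cy': 233.6783418145677, 'k1': -0.005859339693937081, 'extrinsics': array([[ 8.86034171e-01,  4.63619796e-01,  3.63176620e-04,
        -4.84802806e+02],
       [ 3.46861985e-01, -6.62375530e-01, -6.64037213e-01,
        -6.54717478e+01],
       [-3.07620238e-01,  5.88485634e-01, -7.47699437e-01,
 
[... 442 characters left out ...]
.56360734e+02],
       [ 5.47246527e-02,  1.56218176e-02, -9.98379272e-01,
         8.23394001e+02],
       [ 0.00000000e+00,  0.00000000e+00,  0.00000000e+00,
         1.00000000e+00]])}
{'image': (480, 640, 3), 'z_map': (480, 640), 'vertical_fov': 58.6229261949379, 'cx': 319.48113970351255, 'cy': 240.3386641573843, 'k1': -0.05170509512756985, 'hand_eye': array([[-2.14323476e-04, -9.50118550e-01, -3.11888914e-01,
         8.01888734e+01],
       [ 9.99999890e-01, -7.38123776e-05, -4.62321478e-04,
        -1.17813361e+00],
       [ 4.16238950e-04, -3.11888979e-01,  9.50118462e-01,
        -1.42707926e+02],
       [ 0.00000000e+00,  0.00000000e+00,  0.00000000e+00,
         1.00000000e+00]])}
```

View pics/scene_0.png

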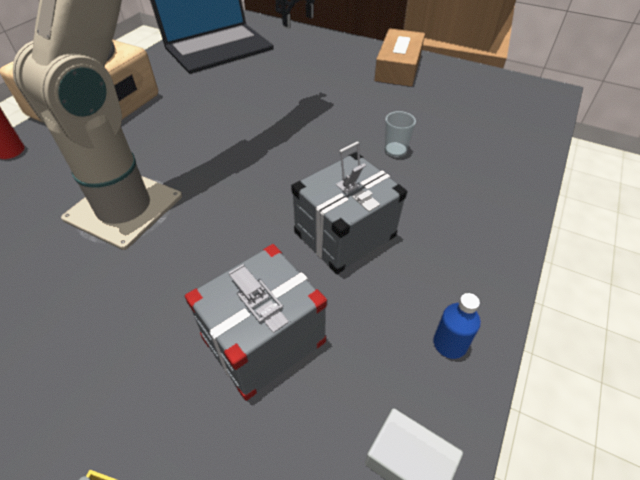

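View pics/top_0.png

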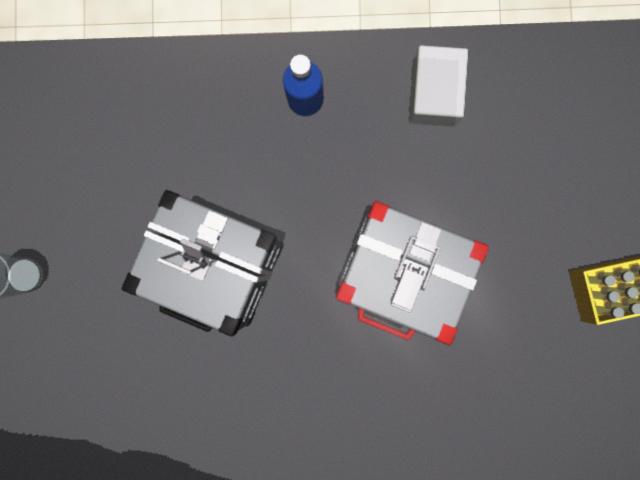

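View pics/wrist_0.png

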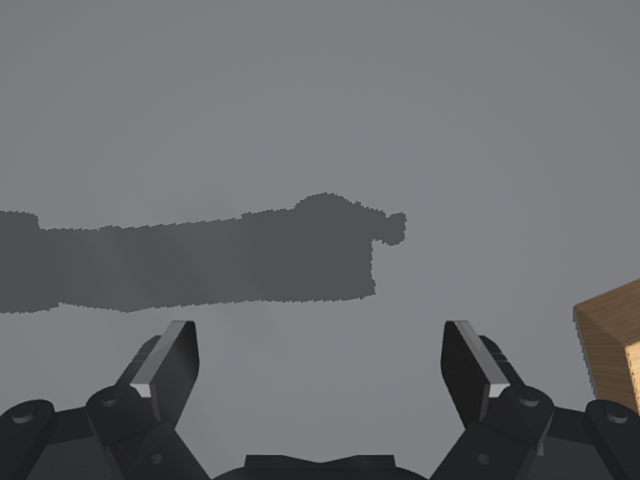

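```bash
cat >> h.py <<'E'
def load(n,t): return pickle.load(open(f'{n}_{t}.pkl','rb'))
def K(d):
    f=240/np.tan(np.radians(d['vertical_fov']/2)); return f
def rays(d,px):
    f=K(d); p=(np.atleast_2d(px).astype(float)-[d['cx'],d['cy']])/f
    u=p.copy()
    for _ in range(10): u=p/(1+d['k1']*(u**2).sum(1,keepdims=True))
    return np.c_[u,np.ones(len(u))]
def T_wc(d,s=None):
    if 'extrinsics' in d: return np.linalg.inv(d['extrinsics'])
    from scipy.spatial.transform import Rotation as R
    T=np.eye(4);T[:3,:3]=R.from_euler('xyz',s['tool_rot']).as_matrix();T[:3,3]=s['eef_pos']
    return T@d['hand_eye']
def plane(d,px,z,s=None):
    T=T_wc(d,s); r=rays(d,px)@T[:3,:3].T; o=T[:3,3]
    return o+r*((z-o[2])/r[:,2])[:,None]
def depth(d,px,s=None):
    T=T_wc(d,s); r=rays(d,px); q=np.round(np.atleast_2d(px)).astype(int)
    z=d['z_map'][q[:,1],q[:,0]]; return (r*z[:,None])@T[:3,:3].T+T[:3,3]
def proj(d,P,s=None):
    T=np.linalg.inv(T_wc(d,s)); c=np.atleast_2d(P)@T[:3,:3].T+T[:3,3]
    u=c[:,:2]/c[:,2:]; u=u*(1+d['k1']*(u**2).sum(1,keepdims=True)); return u*K(d)+[d['cx'],d['cy']]
def zoom(d,x0,y0,w,h,k,name):
    im=d['image'][y0:y0+h,x0:x0+w,::-1]; cv2.imwrite('pics/'+name,cv2.resize(im,None,fx=k,fy=k,interpolation=cv2.INTER_CUBIC))
E
python3 - <<'E'
from h import *
s,d=load('top','0'); zoom(d,115,180,180,165,4,'tz.png')
s,d=load('scene','0'); zoom(d,280,130,140,145,4,'sz.png')
s,d=load('top','0')
c=plane(d,[[170,192],[275,235],[232,330],[123,285]],150);print(c)
print(T_wc(d)[:3,3])
E
```

```text
[[630.59871615 213.24519806 150.        ]
 [561.54510117  56.72695163 150.        ]
 [422.80468107 123.17013987 150.        ]
 [493.22101151 284.59926929 150.        ]]
[510.37954106 -23.99333162 852.33092062]
```

View pics/tz.png

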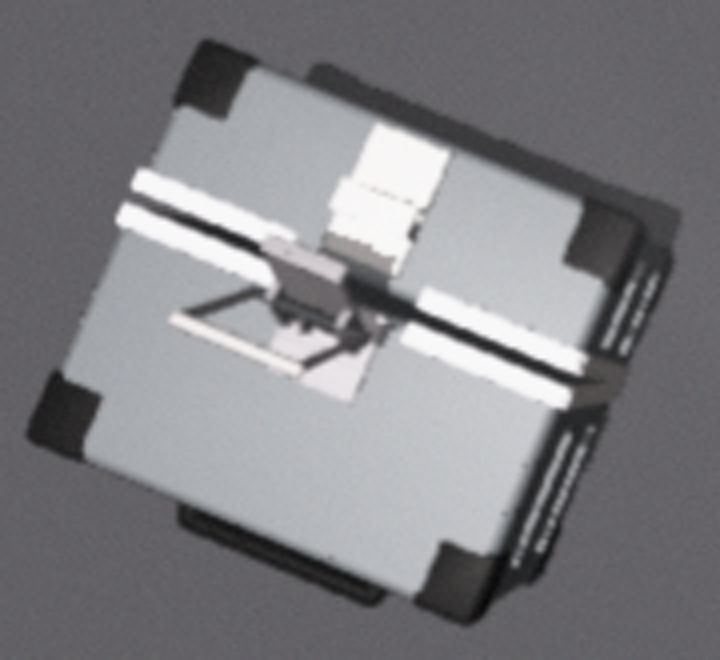

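View pics/sz.png

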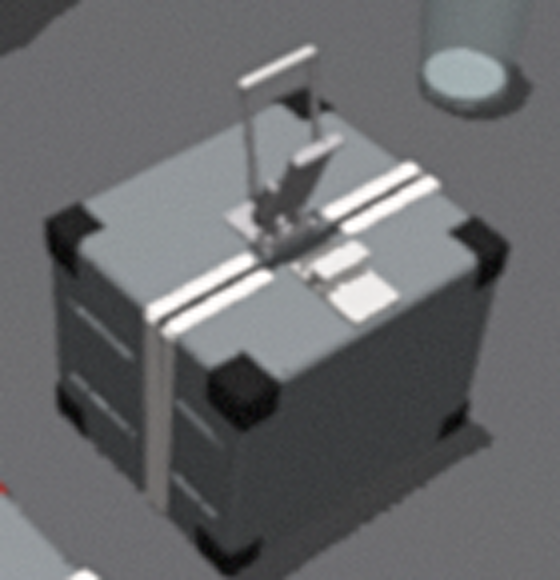

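Run:
```python
from h import *
s,d=load('top','0')
def z2(p): return np.array(p)/4.+[115,180]-0.4
np.set_printoptions(precision=1,suppress=True)
st=plane(d,z2([[120,222],[570,405],[122,207],[575,385],[140,190],[585,370]]),150);print('stripe',st)
for a,b in((0,1),(2,3),(4,5)):
    v=st[a]-st[b]; print(np.degrees(np.arctan2(v[1],v[0])), np.linalg.norm(v))
print('depth bar',depth(d,z2([[180,320],[235,344],[292,368]])))
print('levertip',depth(d,z2([[270,247],[310,262],[345,280]])))
print('keeper',depth(d,z2([[345,200],[380,205],[410,225],[385,160],[350,260],[360,240]])))
print('base plate',depth(d,z2([[340,380],[290,345],[200,450],[400,500]])))
s,d=load('scene','0')
def z3(p): return np.array(p)/4.+[280,130]-0.4
print('scene bar',depth(d,z3([[243,83],[278,68],[312,50]])))
print('tip',depth(d,z3([[295,158],[318,148],[335,140]])))
print('keeper',depth(d,z3([[320,265],[340,257],[360,247],[362,300]])), depth(d,z3([[120,220],[350,170]])))
```

```text
stripe [[566.8 251.9 150. ]
 [494.1  84.7 150. ]
 [572.4 251.2 150. ]
 [501.5  82.7 150. ]
 [578.5 244.4 150. ]
 [506.9  78.9 150. ]]
66.52309280027522 182.30607463110073
67.17604430273116 182.7347856347112
66.59279376517105 180.2879709229258
depth bar [[526.8 193.5 250.3]
 [518.6 175.  253.2]
 [510.5 157.3 251.8]]
levertip [[551.5 174.6 217.7]
 [546.  161.  218.2]
 [546.1 187.5  78.1]]
keeper [[571.5 163.8 163.4]
 [569.5 151.5 161.4]
 [561.6 140.  163.8]
 [587.1 152.  151.4]
 [550.2 165.9 150.2]
 [557.4 161.5 152.2]]
base plate [[505.6 169.5 152.6]
 [519.1 187.6 153.6]
 [481.2 221.8 152.4]
 [460.6 148.8 148.6]]
scene bar [[508.4 156.3 249.3]
 [518.6 173.5 250.2]
 [527.5 193.2 250.8]]
tip [[540.2 150.1 220.4]
 [546.8 162.3 220.1]
 [552.  170.7 220.9]]
keeper [[560.4 143.7 164.2]
 [566.6 154.3 163.6]
 [572.4 166.2 163.1]
 [585.3 140.9 153.7]] [[449.3 139.2 151.4]
 [539.9 230.5 152.4]]
```

The scene and top views agree to about 2 mm. The undone case is the one with black corners. Its latch is near (525, 171, 165), and its x axis points at -23.3° in the world. The bar is at latch x ≈ -8 and z ≈ 250, and the lever tip at x ≈ +22, z ≈ 220. I'm approaching with the fingers shut.

```bash
python3 -m jog '-45 -37 0 0 0 2 -1; -90 -74 0 0 0 4 -1; -135 -111 0 0 0 6 -1; -180 -148 0 0 0 8 -1; -225 -185 0 0 0 10.1 -1; -270 -222 0 0 0 10.1 -1; -315 -259 0 0 0 10.1 -1; -340 -280 0 0 0 10.1 -1'
cat >> h.py <<'E'
O=np.array([525.3,170.8,165.]);a=np.radians(-23.3)
RL=np.array([[np.cos(a),-np.sin(a),0],[np.sin(a),np.cos(a),0],[0,0,1]])
def L(p): return (np.atleast_2d(p)-O)@RL
def W(p): return np.atleast_2d(p)@RL.T+O
np.set_printoptions(precision=2,suppress=True)
E
python3 - <<'E'
from h import *
s,d=shot('wrist','1'); print(s['clock'],s['eef_pos'],s['tool_rot'],s['force'],s['width'],L(s['eef_pos']))
print(proj(d,W([[0,0,0],[46,0,0],[-8,0,83],[22,0,55]]),s))
E
```

```text
clock: 1.15
eef_pos: [417.1, 279.6, 231.3]
tool_rot: [-3.141, 0.001, 2.732]
force: [-0.7, 1.4, -0.2]
width: 0.0
1.15 [417.08 279.62 231.29] [-3.14  0.    2.73] [-0.71  1.35 -0.17] 0.01689355460041691 [[-142.43   57.14   66.29]]
[[232.89 469.24]
 [238.19 520.29]
 [198.3  599.96]
 [217.49 580.22]]
```

View pics/wrist_1.png

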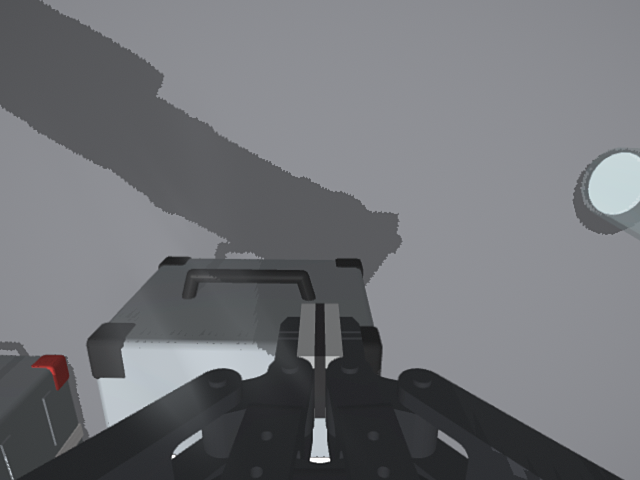

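The tool is aligned with the case, and in the wrist view the front top edge is level near row 345. Next I move behind the bar.

```bash
python3 -m jog '-26 -15 0 0 0 0 -1; -52 -30 0 0 0 0 -1; -78 -45 0 0 0 0 -1; -100 -57 0 0 0 0 -1; -100 -57 0 0 0 0 -1'
python3 - <<'E'
from h import *
s,d=shot('scene','2'); print(s['clock'],s['eef_pos'],s['tool_rot'],s['force'],L(s['eef_pos']))
zoom(d,270,60,170,200,3,'sz2.png')
E
```

```text
clock: 1.82
eef_pos: [485.5, 189.3, 231.1]
tool_rot: [-3.141, 0.001, 2.732]
force: [-0.9, -0.0, -0.4]
width: -0.1
1.825 [485.53 189.26 231.14] [-3.14  0.    2.73] [-0.91 -0.01 -0.36] [[-43.83   1.23  66.14]]
```

View pics/sz2.png

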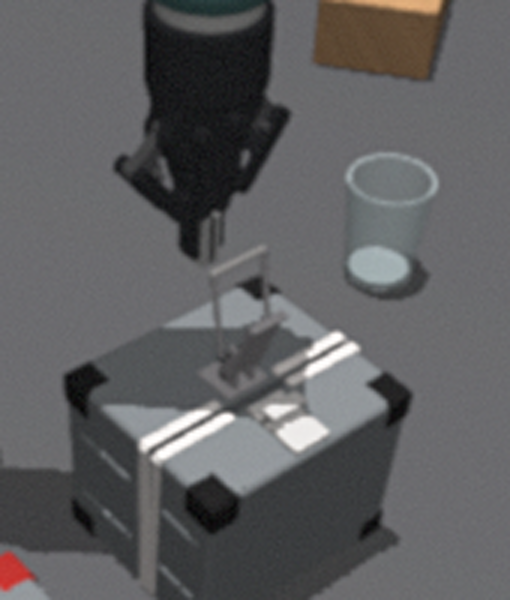

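The finger is behind the loop and level with the bar. I push it forward.

```bash
python3 -m jog '-10 0 0 0 0 0 -1; -20 0 0 0 0 0 -1; -28 0 0 0 0 0 -1; -36 0 0 0 0 0 -1; -44 0 0 0 0 0 -1; -52 0 0 0 0 0 -1; -60 0 0 0 0 0 -1; -66 0 0 0 0 0 -1'
python3 - <<'E'
from h import *
s,d=shot('scene','3'); print(s['clock'],s['force'],L(s['eef_pos']))
zoom(d,270,60,170,200,3,'sz3.png')
E
```

```text
clock: 2.88
eef_pos: [545.8, 164.6, 231.3]
tool_rot: [-3.142, 0.0, 2.735]
force: [0.5, 0.6, -0.3]
width: -0.0
2.875 [ 0.52  0.61 -0.31] [[21.32  2.41 66.27]]
```

View pics/sz3.png

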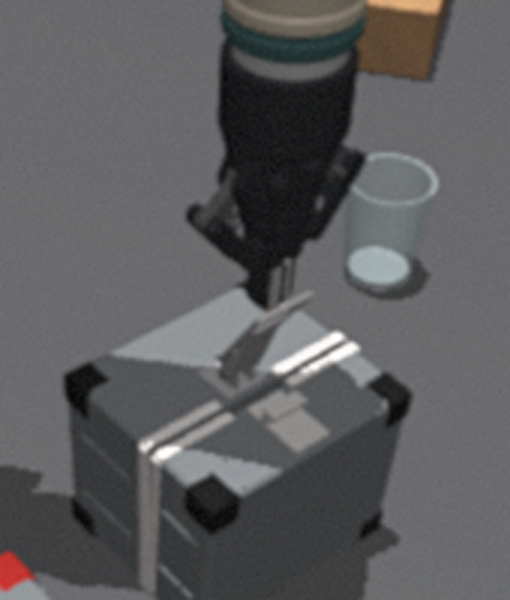

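The loop now leans forward, still held against the finger and not yet fallen. I push a bit further.

```bash
python3 -m jog '-6 0 0 0 0 0 -1; -12 0 0 0 0 0 -1; -16 0 0 0 0 0 -1; -16 0 0 0 0 0 -1; -16 0 0 0 0 0 -1'
python3 - <<'E'
from h import *
s,d=shot('scene','4'); print(s['clock'],s['force'],L(s['eef_pos']))
zoom(d,270,60,170,200,3,'sz4.png')
E
```

```text
clock: 3.55
eef_pos: [559.8, 158.7, 231.2]
tool_rot: [-3.142, -0.0, 2.736]
force: [-0.3, 0.6, -0.6]
width: -0.2
3.55 [-0.33  0.57 -0.56] [[36.47  2.54 66.24]]
```

View pics/sz4.png

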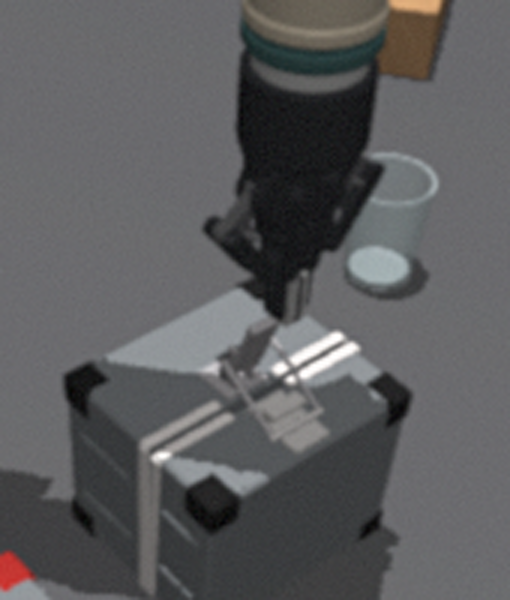

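The loop has dropped over the keeper, with the bar near zoom pixels (278,438)–(322,410). I check its position numerically.

Run:
```python
from h import *
s,d=load('scene','4')
p=np.array([[280,437],[300,425],[320,411],[288,402],[296,408],[285,415],[260,325],[250,335]])/3.+[270,60]-.33
print(L(depth(d,p)))
s,d=shot('top','4'); print(L(s['eef_pos'])); zoom(d,115,180,180,165,4,'tz4.png')
```

```text
[[ 60.6  -17.22  -9.88]
 [ 60.59   0.91  -9.96]
 [ 60.01  19.77  -8.87]
 [ 46.15   2.48  -0.49]
 [ 51.51   5.1   -3.61]
 [ 51.28  -4.61  -4.37]
 [ 22.22  -5.57  54.32]
 [ 20.17 -11.87  48.  ]]
[[36.42  2.55 66.26]]
```

View pics/tz4.png

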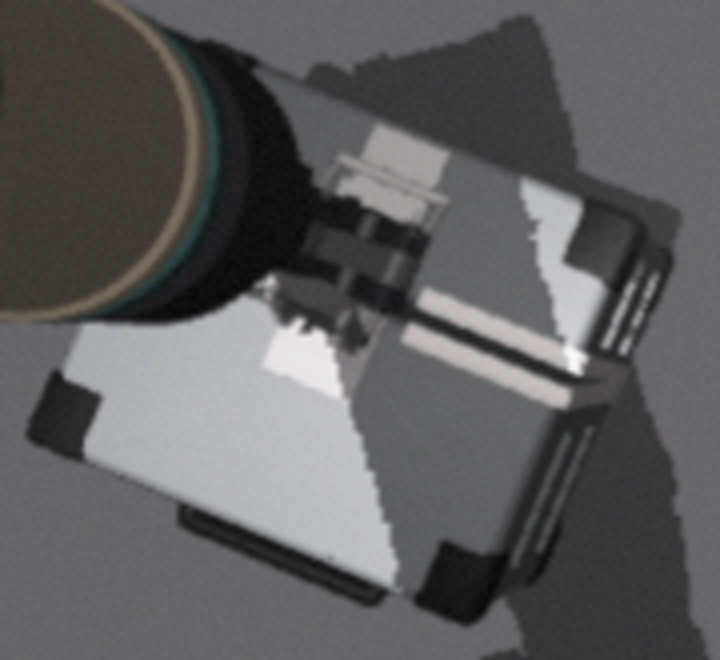

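The bar rests beyond the keeper at x 60, and its top is 10 mm below the keeper's top, centred in y. Now I go round to the lever's keeper side and push it back.

```bash
python3 -m jog '-12 -2.5 0 0 0 0 -1; -12 -2.5 12 0 0 0 -1; -12 -2.5 24 0 0 0 -1; -6 -2.5 24 0 0 0 -1; 2 -2.5 24 0 0 0 -1; 8 -2.5 24 0 0 0 -1; 14 -2.5 23 0 0 0 -1; 20 -2.5 22 0 0 0 -1'
python3 - <<'E'
from h import *
s,d=shot('scene','5'); print(s['clock'],s['force'],L(s['eef_pos']))
zoom(d,270,60,170,200,3,'sz5.png')
E
```

```text
clock: 4.65
eef_pos: [540.5, 164.7, 209.7]
tool_rot: [3.141, 0.001, 2.736]
force: [1.6, -0.4, 0.3]
width: -0.2
4.65 [ 1.64 -0.36  0.27] [[16.36  0.39 44.73]]
```

View pics/sz5.png

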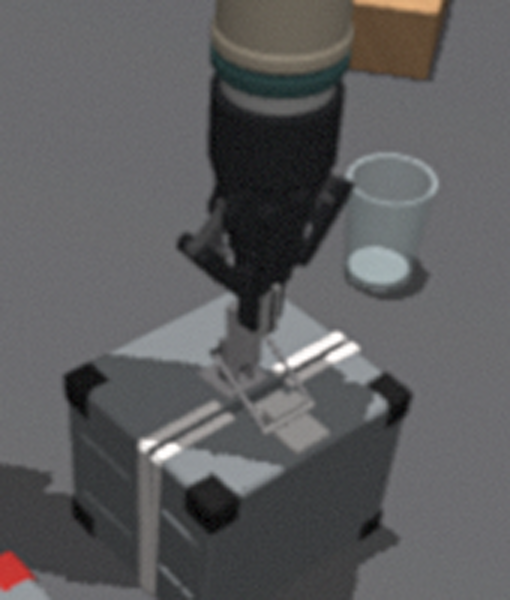

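The lever is close to upright and the bar is being drawn toward the keeper. I follow the arc.

```bash
python3 -m jog '8 0 -1 0 0 0 -1; 17 0 0 0 0 0 -1; 24 0 3 0 0 0 -1; 30 0 6 0 0 0 -1; 35.5 0 10 0 0 0 -1; 40 0 14 0 0 0 -1; 40 0 14 0 0 0 -1'
python3 - <<'E'
from h import *
s,d=shot('scene','6'); print(s['clock'],s['force'],L(s['eef_pos']))
zoom(d,270,60,170,200,3,'sz6.png')
E
```

```text
clock: 5.58
eef_pos: [502.6, 180.2, 194.5]
tool_rot: [-3.14, -0.002, 2.736]
force: [0.7, -0.2, -0.4]
width: 0.2
5.575 [ 0.67 -0.16 -0.44] [[-24.52  -0.36  29.48]]
```

View pics/sz6.png

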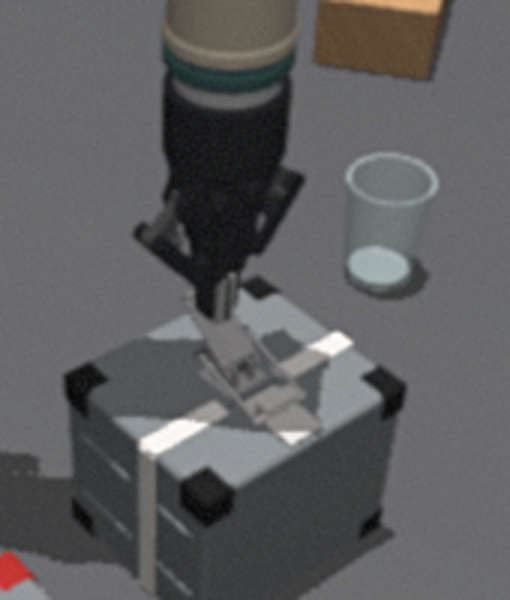

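The lever is at about 0.6 rad and the loop wires run past the keeper's sides. I press it down.

```bash
python3 -m jog '3.5 0 5.5 0 0 0 -1; 6.5 0 11.5 0 0 0 -1; 9 0 16.5 0 0 0 -1; 10 0 20.5 0 0 0 -1; 10.5 0 23.5 0 0 0 -1; 10.5 0 25 0 0 0 -1; 10.5 0 25 0 0 0 -1'
python3 - <<'E'
from h import *
s,d=shot('scene','7'); print(s['clock'],s['force'],L(s['eef_pos']))
zoom(d,270,60,170,200,3,'sz7.png')
E
```

```text
clock: 6.5
eef_pos: [494.3, 184.1, 170.2]
tool_rot: [-3.142, 0.0, 2.735]
force: [1.0, 0.3, 0.7]
width: -0.0
6.5 [1.   0.31 0.7 ] [[-33.68  -0.08   5.23]]
```

View pics/sz7.png

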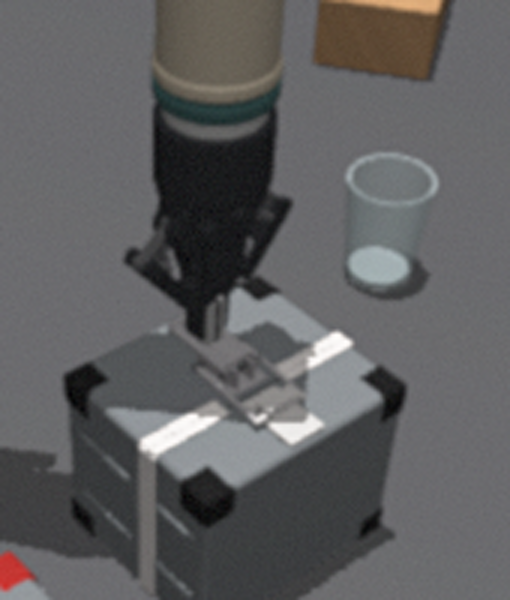

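The lever is almost flat, with little contact force. I press a few mm more until it seats.

```bash
python3 -m jog '0 0 1 0 0 0 -1; 0 0 2 0 0 0 -1; 0 0 2 0 0 0 -1'; python3 -m jog '0 0 1 0 0 0 -1; 0 0 2 0 0 0 -1; 0 0 2 0 0 0 -1'
```

```text
clock: 6.92
eef_pos: [494.4, 184.2, 169.0]
tool_rot: [3.141, 0.0, 2.735]
force: [-1.6, 0.2, 5.6]
width: -0.3
clock: 7.3
eef_pos: [494.4, 184.2, 168.7]
tool_rot: [3.14, 0.001, 2.735]
force: [-5.1, -1.9, 20.7]
width: -0.3
```

It bottomed at z ≈ 168.8, and the force rises without further travel. I lift off and check.

```bash
python3 -m jog '0 0 -6 0 0 0 -1; 0 0 -25 0 0 0 -1; 0 0 -60 0 0 0 -1; 40 20 -90 0 0 0 -1; 90 50 -100 0 0 0 -1; 140 80 -100 0 0 0 -1; 180 110 -100 0 0 0 -1; 180 110 -100 0 0 0 -1'
python3 - <<'E'
from h import *
s,d=shot('scene','8'); print(s['clock'],s['force'],L(s['eef_pos']))
zoom(d,280,130,140,145,4,'sz8.png')
s,d=shot('top','8');zoom(d,115,180,180,165,4,'tz8.png')
E
```

```text
clock: 8.3
eef_pos: [369.1, 360.5, 266.2]
tool_rot: [3.14, -0.002, 2.744]
force: [-0.2, -1.0, -0.0]
width: -0.0
8.3 [-0.25 -0.96 -0.03] [[-218.48  112.5   101.17]]
```

View pics/sz8.png

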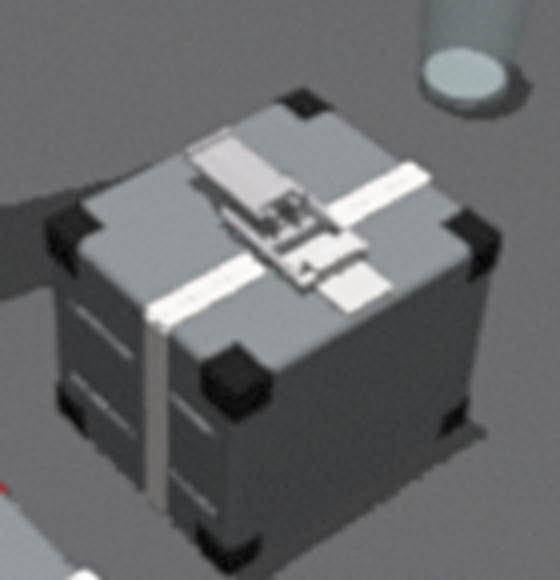

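View pics/tz8.png

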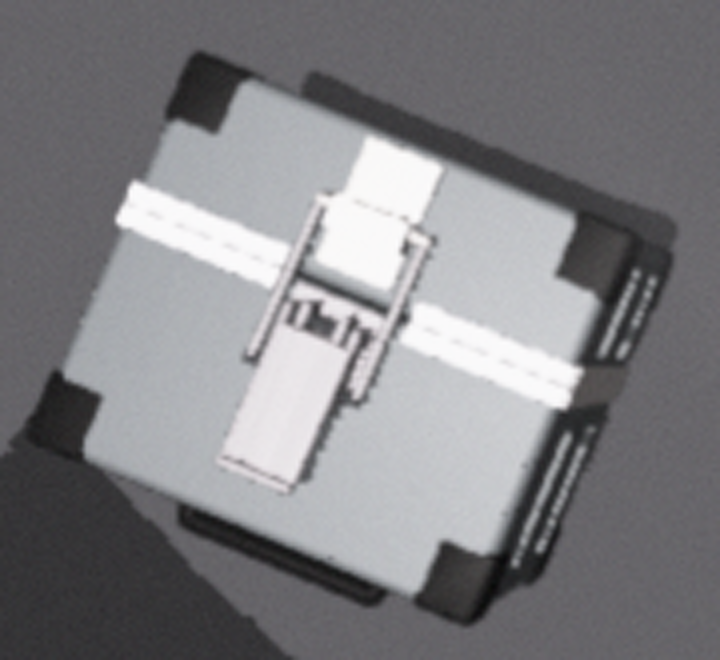

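The lever is flat, the bar is under the keeper's lip and the seam is closed. I check the heights once and compare them with the latched case before handing in.

Run:
```python
from h import *
s,d=load('top','8')
p=np.array([[255,465],[265,440],[290,380],[310,335],[360,240],[325,205],[428,240]])/4.+[115,180]-.4
print(L(depth(d,p)))
print('other lever z',depth(d,[[405,303],[410,285],[412,270]])[:,2]-165)
print(ctrl.read_state()['clock'],ctrl.read_state()['force'])
print(ctrl.finish_job())
```

```text
[[-55.14   3.42   4.94]
 [-45.68   3.81   3.94]
 [-22.25   3.47   4.95]
 [ -4.7    3.37   3.59]
 [ 33.29   3.41 -10.06]
 [ 40.66  18.86  -4.5 ]
 [ 42.7  -20.51  -8.18]]
other lever z [  4.31   5.01 -14.07]
8.4 [ 1.18  0.93 -0.13]
the job is handed in; nothing more can be done
None
```

The undone case is now latched: its wire loop is hooked over the keeper, the lever is down flat and the lid is shut. I handed the job in at 8.4 s; no verdict is reported.

**What I did:** With the gripper shut, I pushed the loop's crossbar forward until it fell beyond the keeper. A check there put it at latch x = 60 mm, with its top 10 mm below the keeper's top. I then went round to the lever's keeper side, swung the lever back along its arc and pressed it flat with about 20 N. After that I withdrew clear of the case.

**Last checks, robot away:**
- **Lever:** it lies flat, with its top 4–5 mm above the pin along its whole length. The lever on the other case reads the same.
- **Bar:** the visible ends are at x = 41–43 mm, 4–8 mm below the pin, so it has been drawn back under the lip.
- **Lid:** the seam is closed in both the top and scene views.

**Disagreements:** the top camera put the lever's midline about 3 mm off in y from my first estimate. I put this down to calibration and pixel error. One keeper reading hit the lid beside it (z −10 mm), so I did not re-measure the shut keeper position directly.

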